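Gauge a bushing on the go pin and sort it

ROBOT

A 6-joint arm with a two-finger parallel gripper is mounted at the origin on a cart in front of the work surface, level with it; the furniture and walls round the work are solid. World frame = base frame: x ahead of the robot, y to its left, z up, the work surface at z = 0. Lengths are in m, angles in degrees, forces in N, time in s.
With the tool pointing down it reaches from about 0.275 to 0.825 m from the base axis. Payload 4.9 kg.
Tool frame: the origin (TCP) lies on the front face of the gripper's body, between the roots of the fingers; the fingertips stand 73 mm ahead of it and the grasp point (between the pads) lies 54 mm ahead of it; z points along the fingers, y is the line along which they close (so a half turn about z gives the same grasp; the last joint's range is limited). The gripper opens to 85 mm and grips with 20 to 120 N. Pads are 22 mm wide; open, the fingers measure 114 mm over their backs; the gripper's body (76 mm by 85 mm) begins 54 mm behind the grasp point. The pads swing forward as they close: fully open they stand 13 mm farther back than shut.
Start: joints at [59.29, 18.69, -11.035, 60.275, 0, 82.311], TCP at [0.215, 0.506, 0.304] pointing down, gripper open.
Joint ranges: [-152.03, 152.03], [-55.5, 102.48], [-74.3, 77.21], [-110.64, 120.58], [-84.22, 78.4], [-180, 180]. Speed limits (degrees/s): [147.25, 147.25, 180, 180, 180, 180].

INTERFACE

Orientations are given as [roll, pitch, yaw] about the fixed x, y, z axes, in that order (R = Rz(yaw) Ry(pitch) Rx(roll)).
In Python, from station import env, viewer, ticket, find_in, trace gives the robot as it stands.
- The arm moves only by the tool move_arm, never from a script. Its argument "series" is a list of rows, each a list of 7 numbers: the closure, from 0 (fully open) to 1 (shut), then the shift along the tool's x, y, z in m, then the turn, a rotation vector about the tool's x, y, z in degrees. A call has 1 to 8 rows; each row shifts and turns the commanded pose from where the row before left it, along the tool's axes as they then stand; what a row does not reach is not made up. A row lasts 1/10 s, in which the tool goes at most 50 mm and 8.59 degrees, less where a joint would pass 70% of its speed; a pose out of reach is approached as far as the arm can. A call with a gripper value outside its range is refused whole. The fingers move at their own pace and stop on an object; the grip force is fixed at half the most. Time passes only in rows, so rows that do not move let the fingers close. It gives the time, the measured TCP pose, the force, the opening and the grip force at its end, in the units of the state.
- env.observe(): the state, without advancing time (a new reading comes with each control period).
- viewer.capture(name): name is "scene" or "side" or "wrist"; returns the picture (480x640x3 uint8, red, green, blue); there is no depth.
- viewer.get_calibration(name): a dict with "fx", "fy", "cx", "cy" (pixels), "T" (4x4, takes a point from camera to world coordinates). Camera axes: x right, y down, z forward; pixel columns grow to the right and rows downward; lengths in m; the calibration is good to about 2 mm. A picture is of the moment at which its call begins: read the wrist's pose just before it. get_calibration takes no time and is no camera call; for the wrist camera it gives the pose at the moment of the call.
- ticket.hand_in(): hands the job in; it is judged then, once.
Trained networks look in the newest picture that a camera, given by its name, has taken for a name from the list of things; names that differ only in an ending like _2 or _b are one class to them, and where a whole thing is asked for, a point or a joint stands for the part that bears it (a point fixed in the world has none). Each returns a list of dicts, best first, with "conf" (0 to 1); they miss things now and then, are a little off and sometimes report something else, mostly with a low value. They report only what shows in the picture. A call takes as long as a camera call. They do not tell look-alikes from the thing itself.
- find_in(label, camera): "centre" ([column, row] in pixels, amid what is visible of it).
- trace(label, camera): "mask" (480x640 bool, what is visible of it) and "centre" ([column, row] in pixels, amid what is visible of it).
The state is a dict: "time": time; "joint_positions": joint angles; "joint_velocities": joint speeds; "tau": joint torques, N m; "ee_pos": TCP position; "ee_rot": TCP orientation; "contact_force": force on the tool from outside, world axes, zero at the start; "torque": the same for the moment, N m; "finger_gap": finger opening in m; "grasp_force": force on a finger pad.
Only numpy, scipy, OpenCV 4.12 (cv2) and the standard library are available. Lean on these libraries where they do the work, as an engineer would, in place of code of your own. Each camera call takes 0.05 s, during which the arm holds its last target. There are 200 camera calls.

TASK

Check the wide-bored brass bushing standing on the bench on the go gauge: slide it over the upright pin until it rests on the gauge's base. As it fits, lift it off again and set it down upright in the empty tray for passed parts, near the middle and without dropping it. Leave the narrow-bored bushing, which would not fit, standing where it is.

Things in the scene. Friction and masses are not known exactly. Their poses are not given: they have to be found in the camera images.
- bushing_wide_center (a point): Centre (half-way up) of the bushing to be gauged: a plain brass ring standing upright and loose on the bench, outside diameter 40 mm, 45 mm tall, bore 26 mm right through (wall 7 mm), 0.08 to 0.17 kg. Its z axis is the axis of the bore. It and the narrow-bored one may stand in either order.
- bushing_narrow_center (a point): Centre (half-way up) of the other brass bushing standing loose on the bench, same outside size (40 mm diameter, 45 mm tall) but with a thick wall and a bore of only 10 mm; leave it alone. Its z axis is the axis of the bore.
- gauge: The go gauge, fixed to the bench: a dark steel disc 80 mm in diameter and 12 mm thick with a bright steel pin of 16 mm diameter upright at its centre. The origin is the centre of the disc's underside, on the bench, z up along the pin. The pin is cylindrical up to 50 mm above the bench and then tapers to 6 mm at its tip, 64 mm above the bench. A bushing resting on the disc has its lower rim 12 mm above the bench, so its centre is 34.5 mm above it.
- passed_tray: The tray for passed parts, empty, grey, fixed to the bench: 110 x 110 mm outside, walls 3 mm thick, rim 15 mm above the bench, floor 3 mm thick, open at the top. The origin is the centre of its underside, on the bench; x and y run along its sides. A bushing set down in it has its centre 25.5 mm above the bench. A second tray of the same size, up to 0.3 m beside it, holds two rejected narrow-bored bushings (48 mm tall above the bench) and is not used.
Mind the look-alikes: they are no part of the job. What is shaped like the part that bears bushing_wide_center but blue is not meant. There is more than one size of the passed_tray; the job needs the larger.

How it is judged:
By the outcome, as a careful person would: the job done as asked, in the order asked, and still so for the second after the job is handed in, with the robot touching nothing.
It also fails if it takes over 37 s, if anything falls off the work surface, if the arm or the gripper's body presses on something with over 40 N, if the wrist force passes 120 N, or if a joint passes its speed limit or range.

## Working session

There is one attempt and no reset: what is moved stays moved. The work goes in short steps, Python scripts to look and compute and a tool call to move; the robot and the scene stay as the last step left them, time stands still between calls to the robot, and variables do not carry over. Pictures are saved under pics/ and viewed, at most 10 in all, crops included, and the job is handed in when it is done.

Besides the shell and the picture viewer there is one more tool, called after "Emit:" by a JSON object that holds its "api" and its "payload", one argument or row to a line. move_arm: Moves the arm, as the interface text tells. Its arguments: {"type":"object","properties":{"series":{"type":"array"}},"required":["series"]}

```bash
mkdir -p pics
cat > h.py <<'E'
import numpy as np, cv2
from station import env, viewer, ticket, find_in, trace
def ray(cam,px,z):
    c=viewer.get_calibration(cam);T=np.array(c["T"])
    d=T[:3,:3]@np.array([(px[0]-c["cx"])/c["fx"],(px[1]-c["cy"])/c["fy"],1]);o=T[:3,3]
    return o+d*(z-o[2])/d[2]
E
python3 - <<'E'
from h import *
ims=[]
for cam in ("scene","side"):
    im=viewer.capture(cam);ims.append(im)
    cv2.imwrite(f"pics/{cam}0.png",im[...,::-1])
    print(cam,np.array(viewer.get_calibration(cam)["T"])[:3,3].round(3))
    for l,z in (("bushing_wide_center",.0225),("bushing_narrow_center",.0225),("gauge",.01),("passed_tray",.008)):
        for d in find_in(l,cam): print(l,round(d["conf"],2),np.round(d["centre"]),ray(cam,d["centre"],z).round(3))
s=env.observe();print({k:np.round(v,3) for k,v in s.items()})
E
```

```text
scene [-0.257 -0.691  0.779]
bushing_wide_center 0.64 [407. 331.] [ 0.465 -0.239  0.023]
bushing_wide_center 0.59 [387. 302.] [ 0.507 -0.157  0.022]
bushing_narrow_center 0.73 [330. 299.] [ 0.434 -0.066  0.022]
gauge 0.96 [362. 269.] [ 0.575 -0.034  0.01 ]
passed_tray 0.85 [308. 262.] [0.51  0.074 0.008]
passed_tray 0.62 [250. 194.] [0.627 0.418 0.008]
side [0.193 1.216 0.652]
bushing_wide_center 0.63 [354. 223.] [ 0.495 -0.128  0.022]
bushing_wide_center 0.57 [373. 211.] [ 0.464 -0.226  0.022]
bushing_narrow_center 0.7 [374. 237.] [ 0.427 -0.065  0.022]
gauge 0.78 [320. 240.] [ 0.561 -0.025  0.01 ]
passed_tray 0.63 [324. 263.] [0.517 0.088 0.008]
passed_tray 0.62 [219. 329.] [0.633 0.414 0.008]
passed_tray 0.45 [374. 237.] [ 0.433 -0.093  0.008]
{'time': np.float64(0.5), 'joint_positions': array([ 5.9291e+01,  1.8691e+01, -1.1039e+01,  6.0275e+01,  1.0000e-03,
        8.2312e+01]), 'joint_velocities': array([-0.027, -0.082, -0.053, -0.002, -0.052, -0.02 ]), 'tau': array([-1.0000e-03, -4.4296e+01,  2.6254e+01,  3.0000e-03, -0.0000e+00,
       -0.0000e+00]), 'ee_pos': array([0.215, 0.506, 0.304]), 'ee_rot': array([-1.79996e+02, -2.00000e-03,  1.56979e+02]), 'contact_force': array([-0.307, -0.233,  0.233]), 'torque': array([-0.025, -0.02 , -0.015]), 'grasp_force': np.float64(0.0), 'finger_gap': np.float64(0.086)}
```

View pics/scene0.png

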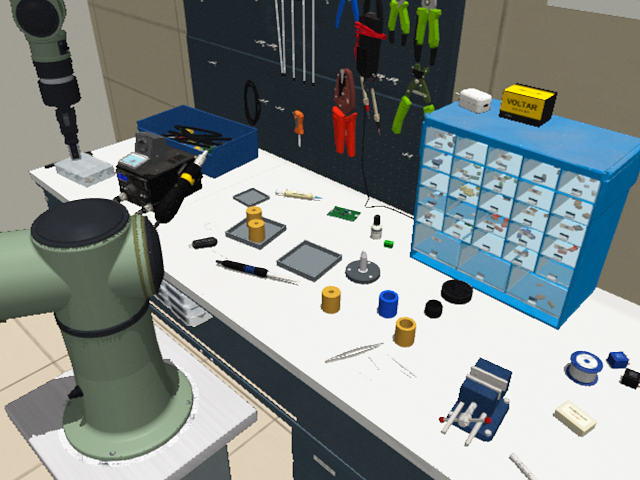

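View pics/side0.png

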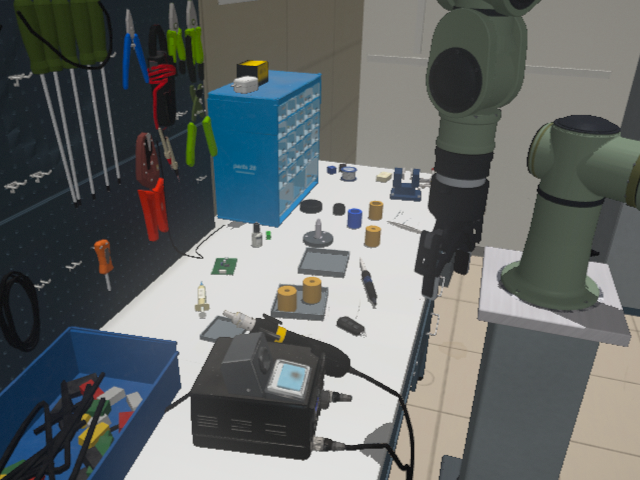

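The scene view shows the wide-bored brass bushing at about (405,332), the narrow one at (330,299) and a blue look-alike at (388,303). The gauge is at (362,268), the larger empty tray at (309,261), and the small tray at (251,197). The side view agrees, with the wide bushing at (375,211), narrow at (373,237), gauge at (318,240) and tray at (324,263). I'll move over the area for a look with the wrist camera.

Emit:
{"api": "move_arm", "payload": {
  "series": [
    [0, -0.03, -0.032, 0, 0, 0, 0],
    [0, -0.03, -0.032, 0, 0, 0, 0],
    [0, -0.03, -0.032, 0, 0, 0, 0],
    [0, -0.03, -0.032, 0, 0, 0, 0],
    [0, -0.03, -0.032, 0, 0, 0, 0],
    [0, -0.03, -0.032, 0, 0, 0, 0],
    [0, -0.03, -0.032, 0, 0, 0, 0],
    [0, -0.03, -0.032, 0, 0, 0, 0]
  ]
}}

```text
time: 1.3
ee_pos: [0.3362, 0.1752, 0.3042]
ee_rot: [180.0, 0.1, 157.0]
contact_force: [1.3, 0.8, 0.1]
finger_gap: 0.0854
grasp_force: 0.0
```

Emit:
{"api": "move_arm", "payload": {
  "series": [
    [0, -0.03, -0.032, 0, 0, 0, 0],
    [0, -0.03, -0.032, 0, 0, 0, 0],
    [0, -0.03, -0.032, 0, 0, 0, 0],
    [0, -0.03, -0.032, 0, 0, 0, 0],
    [0, -0.03, -0.032, 0, 0, 0, 0],
    [0, -0.02, -0.02, 0, 0, 0, 0],
    [0, 0, 0, 0, 0, 0, 0],
    [0, 0, 0, 0, 0, 0, 0]
  ]
}}

```text
time: 2.1
ee_pos: [0.4217, -0.0557, 0.3037]
ee_rot: [180.0, -0.0, 156.9]
contact_force: [0.3, 0.1, 0.0]
finger_gap: 0.0855
grasp_force: 0.0
```

Run:
```python
from h import *
s=env.observe();print(s["time"],s["ee_pos"],s["ee_rot"],s["joint_positions"])
T=viewer.get_calibration("wrist");print(np.round(T["T"],3),T["fx"])
for cam in ("scene","side","wrist"):
    im=viewer.capture(cam)
    if cam=="wrist": cv2.imwrite("pics/w1.png",im[...,::-1])
    for l,z in (("bushing_wide_center",.0225),("gauge",.01),("passed_tray",.008)):
        for i,d in enumerate(trace(l,cam)):
            print(cam,l,round(d["conf"],2),np.round(d["centre"]),ray(cam,d["centre"],z).round(4))
            np.save(f"m_{cam}_{l}_{i}.npy",d["mask"])
```

```text
2.1 [ 0.42172762 -0.05568037  0.30373681] [ 1.79980485e+02 -4.49048377e-02  1.56889173e+02] [-1.74977275e+01  5.44495565e+00 -2.80835904e+01  5.65142347e+01
  2.38138745e-02  5.61309815e+00]
[[ 0.393  0.869  0.301  0.344]
 [ 0.919 -0.372 -0.128 -0.023]
 [ 0.001  0.327 -0.945  0.373]
 [ 0.     0.     0.     1.   ]] 361.01161333815793
scene bushing_wide_center 0.91 [405. 330.] [ 0.4648 -0.2353  0.0225]
scene gauge 0.86 [363. 269.] [ 0.5741 -0.0356  0.01  ]
scene passed_tray 0.78 [310. 259.] [0.5223 0.0796 0.008 ]
scene passed_tray 0.65 [248. 196.] [0.616  0.4144 0.008 ]
side bushing_wide_center 0.72 [358. 219.] [ 0.4925 -0.1563  0.0225]
side gauge 0.62 [321. 239.] [ 0.56   -0.0321  0.01  ]
side gauge 0.23 [324. 260.] [0.5204 0.0783 0.01  ]
side passed_tray 0.69 [216. 330.] [0.6381 0.4172 0.008 ]
side passed_tray 0.64 [374. 212.] [ 0.4674 -0.2589  0.008 ]
side passed_tray 0.56 [323. 259.] [0.5228 0.071  0.008 ]
side passed_tray 0.49 [374. 235.] [ 0.4349 -0.1041  0.008 ]
wrist bushing_wide_center 0.7 [178. 304.] [ 0.4641 -0.2378  0.0225]
wrist gauge 0.57 [377. 314.] [ 0.5683 -0.0416  0.01  ]
wrist passed_tray 0.62 [469. 236.] [0.519 0.08  0.008]
```

View pics/w1.png

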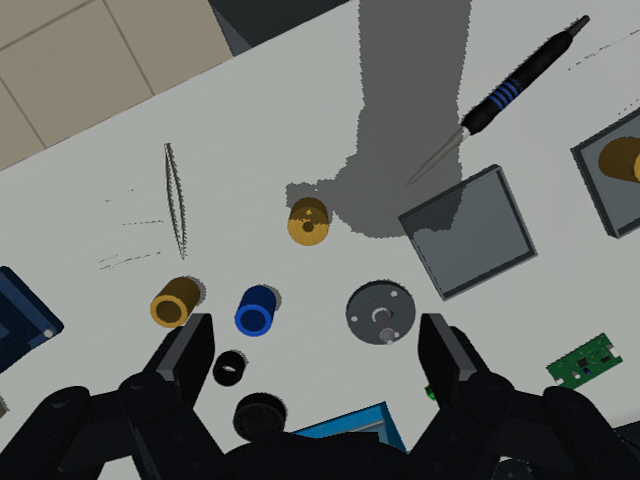

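The wrist view shows the wide bushing's rim at (172,310), the gauge disc at (381,312) with the pin tip near (392,335), and tray corners at (500,166), (537,254), (444,299) and (399,217). The blue ring is at (256,311) and the narrow bushing at (308,222).

Run:
```python
from h import *
for p,z in (((169,311),.045),((173,311),.045),((381,312),.012),((392,335),.064),((255,318),.045),((308,227),.045)): print(p,ray("wrist",p,z).round(4))
c=[ray("wrist",p,.015) for p in ((500,166),(537,254),(444,299),(399,217))]
print(np.round(c,3),np.mean(c,0).round(4),[round(np.linalg.norm(c[i]-c[i-1]),3) for i in range(4)])
im=cv2.imread("pics/w1.png")
m=np.load("m_wrist_bushing_wide_center_0.npy").astype(np.uint8)
m2=np.load("m_wrist_gauge_0.npy").astype(np.uint8)
mt=np.load("m_wrist_passed_tray_0.npy").astype(np.uint8)
r=cv2.minAreaRect(cv2.findContours(mt,0,2)[0][0]);b=[ray("wrist",p,.015) for p in cv2.boxPoints(r)];print("tray",np.round(b,3).tolist(),np.mean(b,0))
cg=max(cv2.findContours(m2,0,2)[0],key=len);print("gauge ell",cv2.fitEllipse(cv2.convexHull(cg)))
im[m>0,0]=255; im[m2>0,0]=255
a=cv2.resize(im[270:340,140:210],(390,390),interpolation=0);b=cv2.resize(im[270:360,335:425],(390,390),interpolation=0)
cv2.imwrite("pics/crop1.png",np.hstack([a,b]))
```

```text
(169, 311) [ 0.4594 -0.2362  0.045 ]
(173, 311) [ 0.461  -0.2324  0.045 ]
(381, 312) [ 0.5665 -0.0369  0.012 ]
(392, 335) [ 0.5632 -0.0336  0.064 ]
(255, 318) [ 0.5015 -0.1584  0.045 ]
(308, 227) [ 0.4326 -0.0685  0.045 ]
[[0.457 0.125 0.015]
 [0.564 0.139 0.015]
 [0.577 0.033 0.015]
 [0.467 0.018 0.015]] [0.5162 0.0788 0.015 ] [np.float64(0.108), np.float64(0.107), np.float64(0.107), np.float64(0.11)]
tray [[0.465, 0.015, 0.015], [0.452, 0.124, 0.015], [0.563, 0.148, 0.015], [0.583, 0.031, 0.015]] [0.51556787 0.07934957 0.015     ]
gauge ell ((379.77777099609375, 312.65948486328125), (65.30656433105469, 70.42889404296875), 80.92642211914062)
```

View pics/crop1.png

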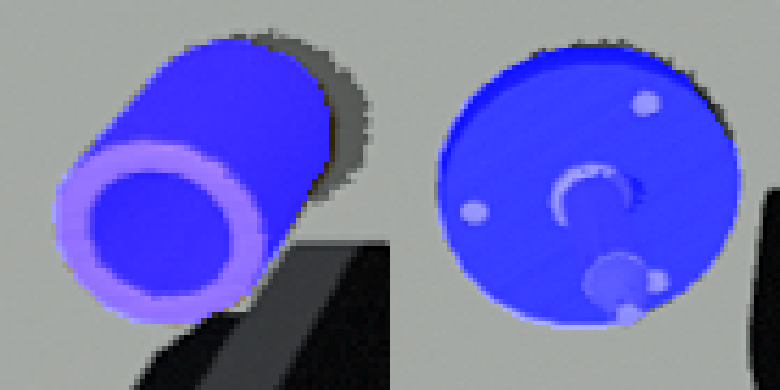

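The crop puts the bushing's top ring centre at about (169,312) and the pin's base near (382,316). Its tip is near (389,342), and the gauge works out at about (0.568,-0.038). The tray corners give 108–110 mm sides, so it's the larger tray, centred at (0.516,0.079). Next I approach the bushing and turn the gripper so that it closes clear of the blue one.

Emit:
{"api": "move_arm", "payload": {
  "series": [
    [0, -0.0216, -0.03, 0, 0, 0, 0],
    [0, -0.0216, -0.03, 0, 0, 0, 0],
    [0, -0.0216, -0.03, 0, 0, 0, 0],
    [0, -0.0216, -0.03, 0, 0, 0, 0],
    [0, -0.0216, -0.03, 0, 0, 0, 0],
    [0, 0, 0, 0.014, 0, 0, 8.5],
    [0, 0, 0, 0.014, 0, 0, 8.5],
    [0, 0, 0, 0.014, 0, 0, 8.5]
  ]
}}

```text
time: 3.5
ee_pos: [0.4626, -0.2362, 0.2612]
ee_rot: [180.0, -0.0, 131.1]
contact_force: [0.2, -0.1, 0.2]
finger_gap: 0.0857
grasp_force: 0.0
```

Emit:
{"api": "move_arm", "payload": {
  "series": [
    [0, 0, 0, 0.014, 0, 0, 8.5],
    [0, 0, 0, 0.014, 0, 0, 8.5],
    [0, 0, 0, 0.014, 0, 0, 8.5],
    [0, 0, 0, 0.014, 0, 0, 8.5],
    [0, 0, 0, 0.014, 0, 0, 8.5],
    [0, 0, 0, 0.014, 0, 0, 8.5],
    [0, 0, 0, 0.014, 0, 0, 8.5],
    [0, 0, 0, 0.014, 0, 0, 8.5]
  ]
}}

```text
time: 4.3
ee_pos: [0.4627, -0.2357, 0.1493]
ee_rot: [180.0, 0.0, 63.1]
contact_force: [-0.0, 0.4, 0.4]
finger_gap: 0.0855
grasp_force: 0.0
```

Emit:
{"api": "move_arm", "payload": {
  "series": [
    [0, 0, 0, 0, 0, 0, 0],
    [0, 0, 0, 0, 0, 0, 0]
  ]
}}

```text
time: 4.5
ee_pos: [0.4626, -0.2357, 0.1499]
ee_rot: [-180.0, -0.0, 63.7]
contact_force: [1.0, 0.2, 0.7]
finger_gap: 0.0858
grasp_force: 0.0
```

Run:
```python
from h import *
from scipy.spatial.transform import Rotation as R
s=env.observe();print(s["time"],s["ee_pos"],s["ee_rot"])
im=viewer.capture("wrist")
for d in trace("bushing_wide_center","wrist"): print(d["conf"],d["centre"],ray("wrist",d["centre"],.03))
c=viewer.get_calibration("wrist");T=np.linalg.inv(np.array(c["T"]))
im=im.copy()
t=np.linspace(0,2*np.pi,60)
for r in(.02,.013):
    P=np.c_[.461+r*np.cos(t),-.236+r*np.sin(t),0*t+.045]@T[:3,:3].T+T[:3,3]
    for p in P: cv2.circle(im,(int(round(c["fx"]*p[0]/p[2]+c["cx"])),int(round(c["fy"]*p[1]/p[2]+c["cy"]))),0,(0,255,0),-1)
cv2.imwrite("pics/w2.png",im[...,::-1])
```

```text
4.5 [ 0.46263145 -0.23567192  0.14991464] [-1.79965560e+02 -5.24367535e-03  6.36526539e+01]
0.86 [314.0, 280.5] [ 0.45980771 -0.240708    0.03      ]
0.83 [343.8, 106.0] [ 0.51514127 -0.16278378  0.03      ]
```

View pics/w2.png

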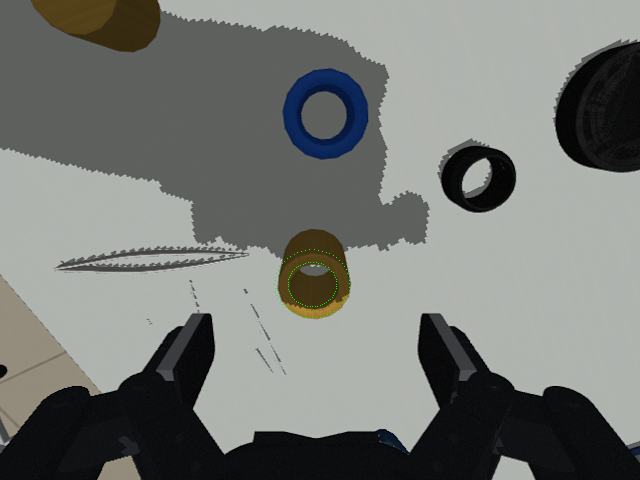

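The wrist view shows the bushing's rim around (314,285), matching my overlay to about 1 mm and centred between the fingers. The blue one at (326,113) is well clear, so I descend and grip.

Emit:
{"api": "move_arm", "payload": {
  "series": [
    [0, -0.002, -0.001, 0.02, 0, 0, 0],
    [0, 0, 0, 0.02, 0, 0, 0],
    [0, 0, 0, 0.02, 0, 0, 0],
    [0, 0, 0, 0.01, 0, 0, 0],
    [0, 0, 0, 0, 0, 0, 0],
    [1, 0, 0, 0, 0, 0, 0],
    [1, 0, 0, 0, 0, 0, 0],
    [1, 0, 0, 0, 0, 0, 0]
  ]
}}

```text
time: 5.4
ee_pos: [0.4615, -0.2375, 0.0808]
ee_rot: [179.9, 0.0, 63.5]
contact_force: [0.8, -0.7, -0.3]
finger_gap: 0.0437
grasp_force: 0.0
```

Emit:
{"api": "move_arm", "payload": {
  "series": [
    [1, 0, 0, 0, 0, 0, 0],
    [1, 0, 0, 0, 0, 0, 0],
    [1, 0, 0, 0, 0, 0, 0],
    [1, 0, 0, 0, 0, 0, 0]
  ]
}}

```text
time: 5.8
ee_pos: [0.4614, -0.2374, 0.081]
ee_rot: [179.9, 0.0, 63.5]
contact_force: [-1.0, 1.0, 5.7]
finger_gap: 0.0382
grasp_force: 60.0
```

Emit:
{"api": "move_arm", "payload": {
  "series": [
    [1, 0, 0, -0.02, 0, 0, 0],
    [1, 0, 0, -0.04, 0, 0, 0],
    [1, 0, 0, -0.045, 0, 0, 0],
    [1, 0.03, 0, 0, 0, 0, 0],
    [1, 0.04, 0.003, 0, 0, 0, 0],
    [1, 0.04, 0.003, 0, 0, 0, 0],
    [1, 0, 0, 0, 0, 0, 0],
    [1, 0, 0, 0, 0, 0, 0]
  ]
}}

```text
time: 6.6
ee_pos: [0.5155, -0.1405, 0.185]
ee_rot: [180.0, 0.0, 63.6]
contact_force: [-0.1, -0.2, -1.6]
finger_gap: 0.0381
grasp_force: 60.5
```

Run:
```python
from h import *
s=env.observe();print(s["time"],s["ee_pos"],s["ee_rot"],s["finger_gap"],s["grasp_force"])
im=viewer.capture("wrist").copy()
for d in trace("gauge","wrist"): print(d["conf"],d["centre"],ray("wrist",d["centre"],.012))
c=viewer.get_calibration("wrist");T=np.linalg.inv(np.array(c["T"]))
t=np.linspace(0,2*np.pi,120);x,y=.568,-.038
e=s["ee_pos"]
for r,z,x,y in((.04,.012,x,y),(.008,.05,x,y),(.003,.064,x,y),(.02,e[2]-.0358,e[0],e[1]),(.013,e[2]-.0358,e[0],e[1])):
    P=np.c_[x+r*np.cos(t),y+r*np.sin(t),0*t+z]@T[:3,:3].T+T[:3,3]
    for p in P:
        q=(int(round(c["fx"]*p[0]/p[2]+c["cx"])),int(round(c["fy"]*p[1]/p[2]+c["cy"])))
        cv2.circle(im,q,0,(0,255,0),-1)
cv2.imwrite("pics/w3.png",im[...,::-1])
```

```text
6.6 [ 0.51548676 -0.14054502  0.18504172] [1.79994431e+02 2.96461473e-02 6.36034376e+01] 0.038138939451777015 60.51151340827346
0.62 [318.6, 57.3] [ 0.5690297  -0.03746126  0.012     ]
```

View pics/w3.png

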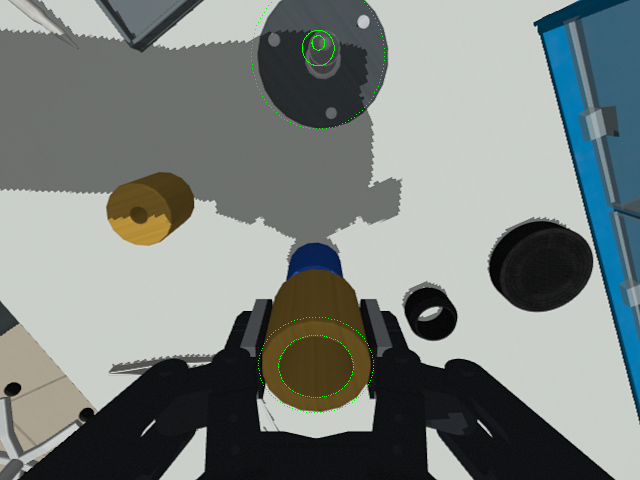

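The wrist view shows the bushing held straight and centred, with its ring at (316,365). The gauge pin sits at (321,46), about 2 mm to the right of my overlay, so I've corrected the target to (0.5695,-0.039).

Emit:
{"api": "move_arm", "payload": {
  "series": [
    [1, 0.04, 0.001, 0, 0, 0, 0],
    [1, 0.04, 0.001, 0, 0, 0, 0],
    [1, 0.025, 0.001, 0, 0, 0, 0],
    [1, 0.01, 0, 0.01, 0, 0, 0],
    [1, 0, 0, 0.015, 0, 0, 0],
    [1, 0, 0, 0.01, 0, 0, 0],
    [1, 0, 0, 0, 0, 0, 0]
  ]
}}

```text
time: 7.4
ee_pos: [0.5676, -0.0407, 0.1478]
ee_rot: [-179.8, 0.1, 63.4]
contact_force: [-0.6, -0.3, -0.7]
finger_gap: 0.0383
grasp_force: 60.5
```

Run:
```python
from h import *
s=env.observe();print(s["time"],s["ee_pos"],s["contact_force"])
a=viewer.capture("scene")[190:310,300:420];b=viewer.capture("side")[170:290,260:380]
v=[cv2.resize(i,(400,400),interpolation=cv2.INTER_CUBIC) for i in (a,b)]
cv2.imwrite("pics/c2.png",np.hstack(v)[...,::-1])
```

```text
7.4 [ 0.56757572 -0.04066032  0.1478399 ] [-0.63731695 -0.29442114 -0.72668783]
```

View pics/c2.png

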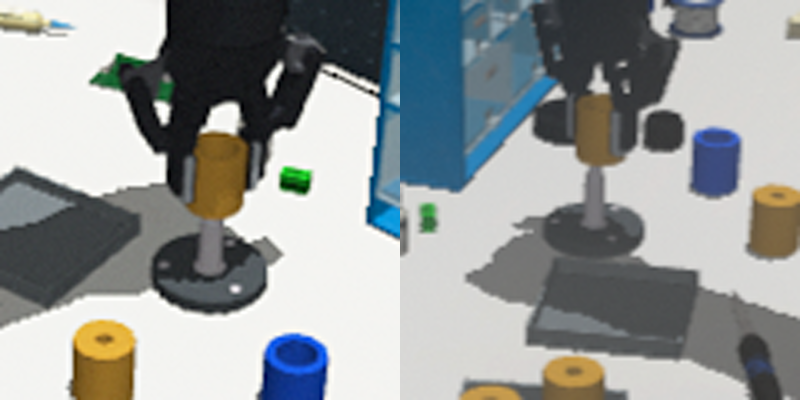

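The crops show the bushing just above the pin and lined up with it to within 2 mm in both the scene view (left) and the side view (right). Now lowering, with a 1 mm trim.

Emit:
{"api": "move_arm", "payload": {
  "series": [
    [1, 0.0015, 0, 0.01, 0, 0, 0],
    [1, 0, 0, 0.01, 0, 0, 0],
    [1, 0, 0, 0.01, 0, 0, 0],
    [1, 0, 0, 0.01, 0, 0, 0],
    [1, 0, 0, 0.01, 0, 0, 0],
    [1, 0, 0, 0, 0, 0, 0],
    [1, 0, 0, 0, 0, 0, 0]
  ]
}}

```text
time: 8.2
ee_pos: [0.5698, -0.0383, 0.0994]
ee_rot: [-180.0, 0.0, 63.5]
contact_force: [-0.2, -0.4, -0.2]
finger_gap: 0.0385
grasp_force: 60.5
```

No contact so far; I'll lower the last 6–7 mm slowly.

Emit:
{"api": "move_arm", "payload": {
  "series": [
    [1, 0, 0, 0.003, 0, 0, 0],
    [1, 0, 0, 0.002, 0, 0, 0],
    [1, 0, 0, 0.001, 0, 0, 0],
    [1, 0, 0, 0, 0, 0, 0],
    [1, 0, 0, 0, 0, 0, 0]
  ]
}}

```text
time: 8.7
ee_pos: [0.5701, -0.0384, 0.094]
ee_rot: [180.0, -0.0, 63.5]
contact_force: [-1.0, -0.4, -1.0]
finger_gap: 0.0383
grasp_force: 60.5
```

Emit:
{"api": "move_arm", "payload": {
  "series": [
    [1, 0, 0, 0.001, 0, 0, 0],
    [1, 0, 0, 0, 0, 0, 0],
    [1, 0, 0, 0, 0, 0, 0]
  ]
}}

```text
time: 9.0
ee_pos: [0.5703, -0.0384, 0.093]
ee_rot: [180.0, -0.0, 63.5]
contact_force: [0.1, -0.5, 1.1]
finger_gap: 0.0384
grasp_force: 60.7
```

Emit:
{"api": "move_arm", "payload": {
  "series": [
    [1, 0, 0, 0.0005, 0, 0, 0],
    [1, 0, 0, 0, 0, 0, 0],
    [1, 0, 0, 0, 0, 0, 0]
  ]
}}

```text
time: 9.3
ee_pos: [0.5703, -0.0384, 0.093]
ee_rot: [180.0, -0.0, 63.5]
contact_force: [-1.3, -0.3, 5.0]
finger_gap: 0.0383
grasp_force: 61.3
```

It's seated, with 5 N of upward contact at the expected height of 0.093. I'll release so the bushing really rests on the base, then take it again.

Emit:
{"api": "move_arm", "payload": {
  "series": [
    [0.3, 0, 0, 0, 0, 0, 0],
    [0.3, 0, 0, 0, 0, 0, 0],
    [0.3, 0, 0, 0, 0, 0, 0],
    [0.3, 0, 0, 0, 0, 0, 0],
    [0.3, 0, 0, 0, 0, 0, 0],
    [0.3, 0, 0, 0, 0, 0, 0]
  ]
}}

```text
time: 9.9
ee_pos: [0.57, -0.0384, 0.0923]
ee_rot: [-180.0, 0.0, 63.5]
contact_force: [-0.2, -0.2, -0.5]
finger_gap: 0.0597
grasp_force: 0.0
```

Run:
```python
from h import *
s=env.observe();print(s["time"],s["ee_pos"],s["contact_force"],s["finger_gap"])
a=viewer.capture("scene")[190:310,300:420];b=viewer.capture("side")[170:290,260:380]
v=[cv2.resize(i,(400,400),interpolation=cv2.INTER_CUBIC) for i in (a,b)]
cv2.imwrite("pics/c3.png",np.hstack(v)[...,::-1])
```

```text
9.9 [ 0.57004495 -0.03838537  0.0923027 ] [-0.21752571 -0.15180332 -0.52185505] 0.05969104214429424
```

View pics/c3.png

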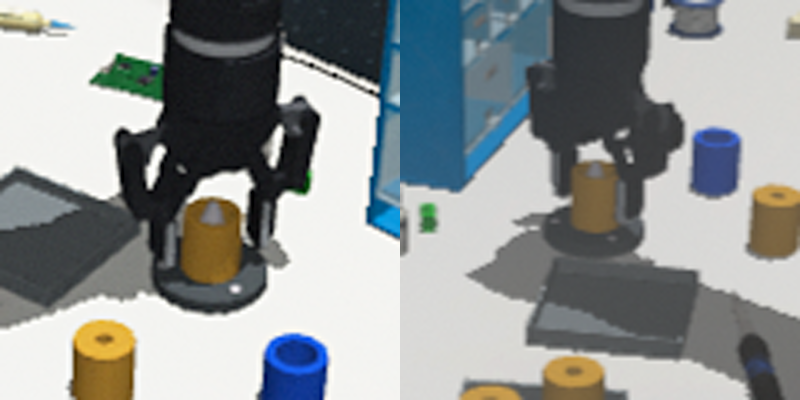

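The bushing rests on the disc with the pin's tip standing out of its bore, in the scene crop at (213,210) and the side crop at (596,170). I'll regrip, lift straight up and carry it to the tray.

Emit:
{"api": "move_arm", "payload": {
  "series": [
    [1, 0, 0, 0, 0, 0, 0],
    [1, 0, 0, 0, 0, 0, 0],
    [1, 0, 0, 0, 0, 0, 0],
    [1, 0, 0, 0, 0, 0, 0],
    [1, 0, 0, 0, 0, 0, 0],
    [1, 0, 0, 0, 0, 0, 0]
  ]
}}

```text
time: 10.6
ee_pos: [0.5703, -0.0384, 0.0927]
ee_rot: [180.0, -0.0, 63.5]
contact_force: [-0.6, 0.1, 3.9]
finger_gap: 0.0385
grasp_force: 60.3
```

Emit:
{"api": "move_arm", "payload": {
  "series": [
    [1, 0, 0, -0.01, 0, 0, 0],
    [1, 0, 0, -0.015, 0, 0, 0],
    [1, 0, 0, -0.015, 0, 0, 0],
    [1, 0, 0, -0.02, 0, 0, 0],
    [1, 0, 0, -0.02, 0, 0, 0],
    [1, 0, 0, 0, 0, 0, 0]
  ]
}}

```text
time: 11.2
ee_pos: [0.5715, -0.0386, 0.1751]
ee_rot: [179.8, -0.1, 63.5]
contact_force: [0.7, 0.1, -0.6]
finger_gap: 0.0381
grasp_force: 60.3
```

Emit:
{"api": "move_arm", "payload": {
  "series": [
    [1, 0.016, -0.02, 0, 0, 0, 0],
    [1, 0.016, -0.02, 0, 0, 0, 0],
    [1, 0.016, -0.02, 0, 0, 0, 0],
    [1, 0.016, -0.02, 0, 0, 0, 0],
    [1, 0.017, -0.02, 0, 0, 0, 0],
    [1, 0, 0, 0.02, 0, 0, 0],
    [1, 0, 0, 0.02, 0, 0, 0],
    [1, 0, 0, 0, 0, 0, 0]
  ]
}}

```text
time: 12.0
ee_pos: [0.5142, 0.079, 0.1294]
ee_rot: [-179.7, 0.2, 63.5]
contact_force: [-1.0, 0.9, -1.4]
finger_gap: 0.0383
grasp_force: 60.4
```

Emit:
{"api": "move_arm", "payload": {
  "series": [
    [1, 0, 0, 0, 0, 0, 0],
    [1, 0, 0, 0.015, 0, 0, 0],
    [1, 0, 0, 0.012, 0, 0, 0],
    [1, 0, 0, 0.01, 0, 0, 0],
    [1, 0, 0, 0.005, 0, 0, 0],
    [1, 0, 0, 0, 0, 0, 0],
    [1, 0, 0, 0, 0, 0, 0]
  ]
}}

```text
time: 12.7
ee_pos: [0.5169, 0.0787, 0.0905]
ee_rot: [180.0, -0.0, 63.5]
contact_force: [0.5, 0.3, -1.5]
finger_gap: 0.0382
grasp_force: 60.4
```

Emit:
{"api": "move_arm", "payload": {
  "series": [
    [1, 0, 0, 0.003, 0, 0, 0],
    [1, 0, 0, 0.002, 0, 0, 0],
    [1, 0, 0, 0.001, 0, 0, 0],
    [1, 0, 0, 0, 0, 0, 0],
    [1, 0, 0, 0, 0, 0, 0]
  ]
}}

```text
time: 13.2
ee_pos: [0.5168, 0.0788, 0.0844]
ee_rot: [-180.0, 0.0, 63.5]
contact_force: [0.7, 0.3, -2.1]
finger_gap: 0.0383
grasp_force: 60.4
```

Emit:
{"api": "move_arm", "payload": {
  "series": [
    [1, 0, 0, 0.0007, 0, 0, 0],
    [1, 0, 0, 0, 0, 0, 0],
    [1, 0, 0, 0, 0, 0, 0]
  ]
}}

```text
time: 13.5
ee_pos: [0.5167, 0.0788, 0.0837]
ee_rot: [-180.0, 0.0, 63.5]
contact_force: [-0.1, 0.4, -1.1]
finger_gap: 0.0382
grasp_force: 60.4
```

Emit:
{"api": "move_arm", "payload": {
  "series": [
    [1, 0, 0, 0.0006, 0, 0, 0],
    [1, 0, 0, 0, 0, 0, 0],
    [1, 0, 0, 0, 0, 0, 0]
  ]
}}

```text
time: 13.8
ee_pos: [0.5168, 0.0788, 0.0836]
ee_rot: [180.0, -0.0, 63.5]
contact_force: [-2.6, -0.3, 5.0]
finger_gap: 0.0383
grasp_force: 61.2
```

Contact with the tray floor at 5 N. I'll open part way and rise straight up.

Emit:
{"api": "move_arm", "payload": {
  "series": [
    [0.3, 0, 0, 0, 0, 0, 0],
    [0.3, 0, 0, 0, 0, 0, 0],
    [0.3, 0, 0, 0, 0, 0, 0],
    [0.3, 0, 0, 0, 0, 0, 0],
    [0.3, 0, 0, 0, 0, 0, 0],
    [0.3, 0, 0, -0.01, 0, 0, 0],
    [0.3, 0, 0, -0.02, 0, 0, 0],
    [0.3, 0, 0, -0.03, 0, 0, 0]
  ]
}}

```text
time: 14.6
ee_pos: [0.5156, 0.0787, 0.1431]
ee_rot: [-179.8, 0.1, 63.5]
contact_force: [-0.6, 0.4, -0.1]
finger_gap: 0.06
grasp_force: 0.0
```

Emit:
{"api": "move_arm", "payload": {
  "series": [
    [0.3, 0, 0, -0.04, 0, 0, 0],
    [0.3, 0, 0, -0.04, 0, 0, 0],
    [0.3, 0, 0, -0.04, 0, 0, 0],
    [0.3, 0, 0, 0, 0, 0, 0],
    [0.3, 0, 0, 0, 0, 0, 0],
    [0.3, 0, 0, 0, 0, 0, 0]
  ]
}}

```text
time: 15.2
ee_pos: [0.516, 0.0787, 0.2623]
ee_rot: [-179.9, 0.0, 63.5]
contact_force: [-0.9, -0.6, 0.2]
finger_gap: 0.0594
grasp_force: 0.0
```

Run:
```python
from h import *
s=env.observe();print(s["time"],s["ee_pos"],s["contact_force"])
a=viewer.capture("scene")[170:350,260:440];b=viewer.capture("side")[170:350,240:420]
v=[cv2.resize(i,(400,400),interpolation=cv2.INTER_CUBIC) for i in (a,b)]
cv2.imwrite("pics/c4.png",np.hstack(v)[...,::-1])
```

```text
15.2 [0.51596232 0.07874081 0.26226249] [-0.87212855 -0.55940032  0.19332527]
```

View pics/c4.png

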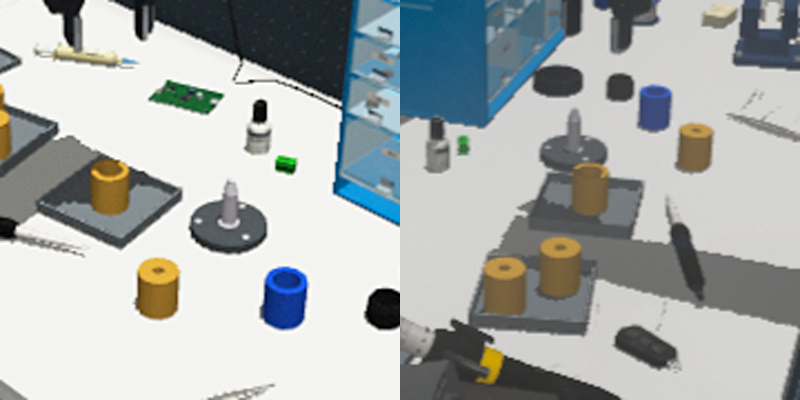

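The bushing stands upright in the middle of the larger tray, at (110,188) in the scene crop and (590,188) in the side crop. The narrow and blue ones haven't moved and the arm is clear, so I'm handing in.

```bash
python3 -c "
from h import *
print(ticket.hand_in())"
```

```text
the job is handed in; nothing more can be done
None
```

The wide-bored brass bushing fitted over the gauge pin down to the base, was lifted off and now stands upright near the middle of the larger empty tray; the narrow-bored one was left where it stood, and the job was handed in at about 15 s.

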